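# Release a straight tube from the rinse manifold

### The arm

A 6-joint arm with a two-finger parallel gripper is mounted at the origin on the work surface. World frame = base frame: x ahead of the robot, y to its left, z up, the work surface at z = 0. Lengths are in m, angles in rad, forces in N, time in s.
With the tool pointing down it reaches from about 0.35 to 0.975 m from the base axis. Payload 4.9 kg.
Tool frame: the origin (TCP) lies midway between the tips of the shut fingers; the grasp point (between the pads) lies 19 mm behind it; z points along the fingers, y is the line along which they close (so a half turn about z gives the same grasp; the last joint's range is limited). The gripper opens to 85 mm and grips with 20 to 120 N. Pads are 22 mm wide; open, the fingers measure 114 mm over their backs; the gripper's body (76 mm by 85 mm) begins 54 mm behind the grasp point. The pads swing forward as they close: fully open they stand 13 mm farther back than shut.
Start: joints at [-1.388, 0.053, 1.613, -0, 1.476, -0.119], TCP at [0.186, -0.597, 0.231] pointing down, gripper open.
Joint ranges: [-3.01, 3.01], [-1.01, 2.22], [0.06, 2.58], [-1.02, 4.17], [0.09, 2.62], [-3.14, 3.14]. Speed limits (rad/s): [2.57, 2.57, 3.14, 3.14, 3.14, 3.14].

### API

Orientations are given as a unit quaternion [w, x, y, z].
In Python, from plant import manip gives the robot as it stands.
- The arm moves only by the tool carry_out, never from a script. Its argument "moves" is a list of rows, each a list of 7 numbers: the opening, from 0 (shut) to 1 (fully open), then the shift along the tool's x, y, z normalised to -1 to 1, where 1 is 0.4 m, then the turn, a rotation vector about the tool's x, y, z normalised to -1 to 1, where 1 is 0.5 rad. In form: [[grip, dx, dy, dz, rx, ry, rz], ...]. A call has 1 to 8 rows; each row is the pose to reach, as a shift and turn from the pose commanded when the call began, along the tool's axes at that moment; what a row does not reach only later rows make up. A row lasts 1/12 s, in which the tool goes at most 41.7 mm and 7.16 degrees, less where a joint would pass 70% of its speed; a pose out of reach is approached as far as the arm can. A call with a number of a shift or a turn outside -1 to 1 is refused whole. A call with a gripper value outside its range is refused whole. The fingers move at their own pace and stop on an object; the grip force is fixed at half the most. Time passes only in rows, so rows that repeat a pose let the fingers close. It gives the time, the measured TCP pose, the force and the opening at its end, in the units of the state.
- manip.state(): the state, without advancing time (a new reading comes with each control period).
- manip.grab_frame(name): name is "scene" or "top"; returns the picture (480x640x3 uint8, red, green, blue); there is no depth.
- manip.camera_info(name): a dict with "intrinsics" (3x3 intrinsics, pixels), "extrinsics" (4x4, takes a point from world to camera coordinates). Camera axes: x right, y down, z forward; pixel columns grow to the right and rows downward; lengths in m; the calibration is good to about 2 mm. A picture is of the moment at which its call begins. camera_info takes no time and is no camera call.
- manip.job_done(): hands the job in, once; it reports no verdict.
The state is a dict: "time": time; "joint_pos": joint angles; "joint_vel": joint speeds; "joint_efforts": joint torques, N m; "tool_pos": TCP position; "tool_rot": TCP orientation; "contact_force": force on the tool from outside, world axes, zero at the start; "ft_torque": the same for the moment, N m; "gripper_width": opening from 0.0 (shut) to 1.0 (fully open).
Only numpy, scipy, OpenCV 4.12 (cv2) and the standard library are available. Lean on these libraries where they do the work, as an engineer would, in place of code of your own. Each camera call takes 0.05 s, during which the arm holds its last target. There are 200 camera calls.

### The job

Take the plain straight tube off the rinse manifold on the lab bench: press the release ring of its push-fit fitting all the way down, pull the tube straight up and out of the fitting while the ring is down, and stand it in the short steel cup, where it may lean on the rim. Set it down in the cup rather than dropping it from above, and leave the tube with the bent spout in place.

Things in the scene. Friction and masses are not known exactly. Their poses are not given: they have to be found in the camera images.
- tube: Plain straight metal tube, 20 mm diameter, 105 mm long, ~80 g, open top. Origin: centre of its lower end; z up the tube. Starts upright in one of three fittings (23 mm bore), lower end 34 mm above the table; rise of 65 mm clears it. Fittings stand 100 mm apart in a row along the tube's starting y; close fingers along its x. Top is 42 mm above the raised ring, 50 above the pressed. Places vary.
- collet (a joint): Grey flat release ring round the straight tube, 64 mm outer, 25 inner diameter, 8 mm thick, slides down. 0 = up (top face 97 mm above table), 0.008 m = down on a hard stop (89 mm). No spring: about 4 N moves it and it stays where pushed. Jaws free the tube only beyond 5 to 6 mm. Press anywhere on top, e.g. with fingertips either side of the tube, about 38 mm apart, then close them on it.
- cup: Short round steel cup fixed to the table: 68 mm outer and 60 mm inner diameter, 45 mm high, inner floor 5 mm above its underside, on a thin dark disc of 92 mm diameter. Origin: centre of its underside, at table height; z up.
- spout_tube: Bystander, to stay in its fitting: like the straight tube but bent at the top into a level spout reaching 50 mm from its axis along its own x; top 117 mm above its origin, the centre of its lower end, 34 mm above the table. The third fitting of the row holds only a low flat black plug.
Not all that is in view belongs to the job. Several things have the shape of the tube; the one meant has the colours described above.

How it is judged:
On the way, in this order (a step that is already met when the one before it is completed fails the run):
1. the release ring is pressed down while the tube is still in the fitting (value of joint collet above 0.006 m and height (world z) of tube below 0.05 m), for 0.1 s.
2. the tube is up and out of the fitting, the ring still down (value of joint collet above 0.005 m and height (world z) of tube above 0.088 m), for 0.1 s.
At the end, for the whole second after the job is handed in: The straight tube stands in the short steel cup: its lower end inside the cup (within 32 mm of the axis) and down on its floor (below 25 mm above the table), upright or leaning on the rim (under 50 degrees), at rest and released (horizontal distance between tube and cup below 0.032 m and height (world z) of tube below 0.025 m and angle between tube's own z axis and vertical below 0.9 rad and linear speed of tube below 0.03 m/s and contact force between tube and the fingers below 0.1 N); the robot touches nothing.
It fails at once if the bent-spout tube is moved by more than 15 mm (distance of spout_tube from where it was at the start of the episode above 0.015 m).
It fails at once if the straight tube is dropped: it falls faster than 0.7 m/s (linear speed of tube above 0.7 m/s and contact force between tube and the fingers below 0.1 N).
It also fails if it takes over 48 s, if anything falls off the work surface, if the arm or the gripper's body presses on something with over 40 N, if the wrist force passes 120 N, or if a joint passes its speed limit or range.

## Working session

There is one attempt and no reset: what is moved stays moved. The work goes in short steps, Python scripts to look and compute and a tool call to move; the robot and the scene stay as the last step left them, time stands still between calls to the robot, and variables do not carry over. Pictures are saved under pics/ and viewed, on a budget of 10 in all, crops included, one or two more only if the job needs it, and the job is handed in when it is done.

Besides the shell and the picture viewer there is one more tool, called after "Emit:" as a command line: name --pt "numbers of a row" for each row, then --argument value for the rest. carry_out: Moves the arm, as the interface text tells. Scaled input: -1 to 1 covers 0.4 m each way for a shift and 0.5 rad each way for a turn. Its arguments: {"type":"object","properties":{"moves":{"type":"array"}},"required":["moves"]}

```bash
mkdir -p pics
python3 - <<'E'
from plant import manip
import cv2,json
for n in("scene","top"):
    cv2.imwrite(f"pics/{n}0.png",manip.grab_frame(n)[:,:,::-1]); c=manip.camera_info(n); print(n,c)
s=manip.state();print(s)
E
```

```text
scene {'intrinsics': array([[564.18314465,   0.        , 320.75245649],
       [  0.        , 564.18314465, 233.98610504],
       [  0.        ,   0.        ,   1.        ]]), 'extrinsics': array([[ 0.77970229,  0.6259596 ,  0.01545695, -0.3765993 ],
       [ 0.36227459, -0.43084392, -0.82651717, -0.10402612],
       [-0.51070682,  0.65003699, -0.56269925,  1.25309002],
       [ 0.        ,  0.        ,  0.        ,  1.        ]])}
top {'intrinsics': array([[456.08812332,   0.        , 323.7910137 ],
       [  0.        , 456.08812332, 242.82680563],
       [  0.        ,   0.        ,   1.        ]]), 'extrinsics': array([[-0.02785796, -0.99926501,  0.02633202,  0.01201755],
       [-0.99678326,  0.02578918, -0.07588184,  0.51270072],
       [ 0.07514698, -0.02836123, -0.99676907,  0.85241421],
       [ 0.        ,  0.        ,  0.        ,  1.        ]])}
{'time': 0.1, 'joint_pos': array([-1.38798165e+00,  5.33164277e-02,  1.61421589e+00, -3.61506710e-05,
        1.47601225e+00, -1.19029011e-01]), 'joint_vel': array([-0.00048353, -0.00185313, -0.00389801, -0.00078786,  0.00051902,
       -0.00082749]), 'joint_efforts': array([-2.11129213e-04, -3.94904351e+01, -3.71364176e+01, -1.21297189e-04,
        3.91158756e-03,  1.22199961e-05]), 'tool_pos': array([ 0.18566537, -0.59616408,  0.23013474]), 'tool_rot': array([-9.74887095e-04,  9.88632168e-01,  1.50351201e-01, -4.91041375e-05]), 'contact_force': array([-0.59253331, -0.96479366,  0.55777108]), 'ft_torque': array([0.07207021, 0.00107003, 0.05197511]), 'gripper_width': 0.9956921122305608}
```

View pics/scene0.png

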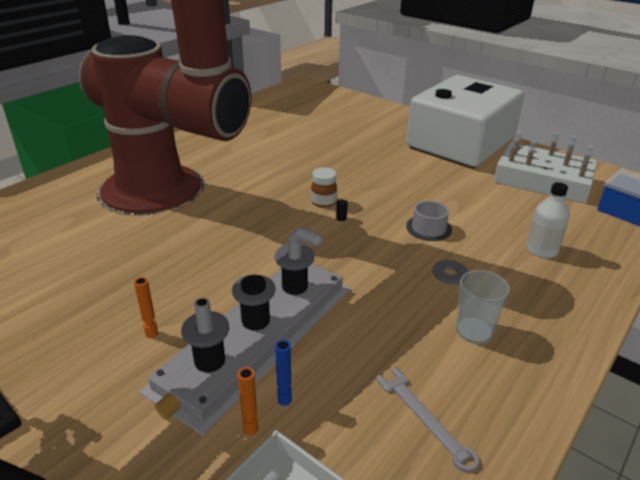

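View pics/top0.png

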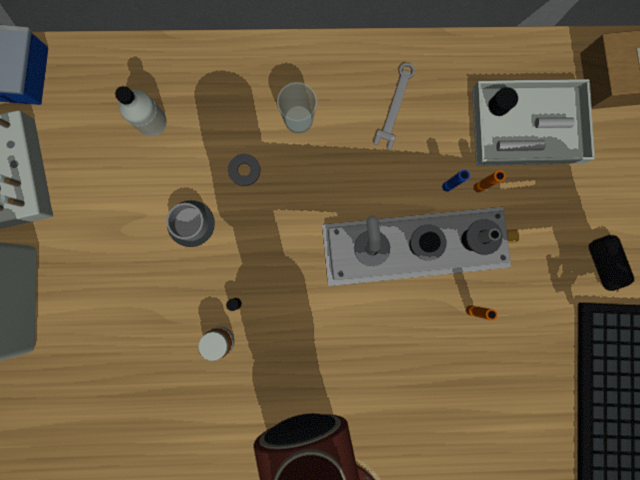

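The top view shows the straight tube in the right-hand fitting, with its top at about (494,234). The spout tube is at (372,245), and the cup is at (190,222). The orange and blue upright tubes near the manifold are decoys. In the scene view, the tube top is at about (202,302) and the cup at (431,215). I'll zoom in for accurate pixels.

Run:
```python
import cv2,numpy as np
t=cv2.imread("pics/top0.png");s=cv2.imread("pics/scene0.png")
def c(im,u,v,h=30,k=5):
    # grid lines each 10 px
    p=cv2.resize(im[v-h:v+h,u-40:u+40],None,fx=k,fy=k,interpolation=cv2.INTER_CUBIC)
    p=cv2.convertScaleAbs(p,alpha=1.5,beta=20)
    for i in range(0,80,10):
        cv2.putText(p,str(u-40+i),(i*k,8),0,.3,(0,255,255)); cv2.line(p,(i*k,0),(i*k,400),(0,255,255) if i==40 else (90,140,140),1)
    for j in range(0,2*h,10):
        cv2.putText(p,str(v-h+j),(0,j*k+8),0,.3,(0,255,0)); cv2.line(p,(0,j*k),(400,j*k),(90,140,90),1)
    return p
cv2.imwrite("pics/crop1.png",np.vstack([np.hstack([c(t,490,235),c(s,205,325)]),np.hstack([c(t,190,222),c(s,430,215)])]))
```

```text
(no output)
```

View pics/crop1.png

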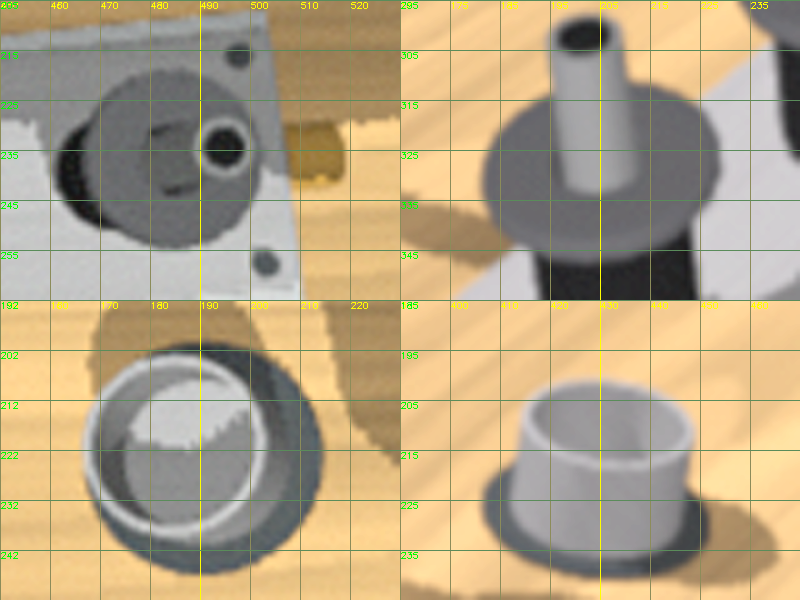

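```bash
cat > h.py <<'E'
import numpy as np
from plant import manip
C={n:manip.camera_info(n) for n in("scene","top")}
def ray(n,uv):
    E=C[n]["extrinsics"];R,t=E[:3,:3],E[:3,3]
    d=R.T@np.linalg.solve(C[n]["intrinsics"],[*uv,1.]);return -R.T@t,d/np.linalg.norm(d)
def atz(n,uv,z):
    o,d=ray(n,uv);return (o+d*(z-o[2])/d[2]).round(4)
def tri(a,b):
    A=0;B=0
    for n,uv in(("top",a),("scene",b)):
        o,d=ray(n,uv);M=np.eye(3)-np.outer(d,d);A=A+M;B=B+M@o
    return np.linalg.solve(A,B).round(4)
def proj(n,p):
    E=C[n]["extrinsics"];q=C[n]["intrinsics"]@(E[:3,:3]@p+E[:3,3]);return (q[:2]/q[2]).round(1)
E
python3 - <<'E'
from h import *
for nm,a,b,z in(("tubetop",(494.8,234.4),(202.6,302.2),.139),("ring",(484.6,236.4),(205.2,328.2),.097),("cuprim",(185,221.1),(431.6,209.9),.045)):
    print(nm,tri(a,b),atz("top",a,z),atz("scene",b,z))
print("disc",atz("top",(190.8,223.7),.001))
print("plug",atz("top",(429,241),.1),"spoutring",atz("top",(372,246),.097), atz("scene",(254,290),.097),atz("scene",(294,257),.097))
for n,uv in(("orangeA",(490,181)),("blue",(456,181)),("orangeB",(482,313))): print(n,atz("top",uv,.06))
s=manip.state()
from scipy.spatial.transform import Rotation as Ro
w,x,y,z=s["tool_rot"];print(Ro.from_quat([x,y,z,w]).as_matrix().round(3))
E
```

```text
tubetop [ 0.5109 -0.2833  0.1391] [ 0.5105 -0.2838  0.139 ] [ 0.5114 -0.2829  0.139 ]
ring [ 0.5112 -0.2841  0.0938] [ 0.511  -0.2827  0.097 ] [ 0.5138 -0.2862  0.097 ]
cuprim [0.5577 0.2544 0.0433] [0.5578 0.2542 0.045 ] [0.5588 0.2517 0.045 ]
disc [0.5582 0.2551 0.001 ]
plug [ 0.5052 -0.1832  0.1   ] spoutring [ 0.4993 -0.0835  0.097 ] [ 0.5083 -0.1883  0.097 ] [ 0.5001 -0.0907  0.097 ]
orangeA [ 0.617  -0.3128  0.06  ]
blue [ 0.6184 -0.2491  0.06  ]
orangeB [ 0.3745 -0.2845  0.06  ]
[[ 0.955  0.297 -0.   ]
 [ 0.297 -0.955  0.002]
 [ 0.    -0.002 -1.   ]]
```

```bash
cat >> h.py <<'E'
from scipy.spatial.transform import Rotation as Ro
def go(p,yaw):
    """tool x at world angle yaw (deg), pointing down -> units of move from the measured pose"""
    s=manip.state();w,x,y,z=s["tool_rot"];R=Ro.from_quat([x,y,z,w])
    a=np.radians(yaw);c,k=np.cos(a),np.sin(a)
    T=Ro.from_matrix(np.array([[c,k,0],[k,-c,0],[0,0,-1]]))
    print("t",round(s["time"],2),"pos",s["tool_pos"].round(4),"F",s["contact_force"].round(1),"w",round(s["gripper_width"],3),"j6",s["joint_pos"][5].round(2))
    print("shift",(R.inv().apply(np.array(p)-s["tool_pos"])/.4).round(4),"turn",((R.inv()*T).as_rotvec()/.5).round(4))
E
python3 - <<'E'
from h import *
go([.511,-.2835,.21],93.3)
E
```

```text
t 0.1 pos [ 0.1857 -0.5962  0.2301] F [-0.6 -1.   0.6] w 0.996 j6 -0.12
shift [ 1.0089 -0.5044  0.0515] turn [-0.003  -0.0029 -2.6531]
```

Emit:
carry_out --pt "1 0.35 -0.17 0 0 0 -0.9" --pt "1 0.35 -0.17 0 0 0 -0.9" --pt "1 0.35 -0.17 0 0 0 -0.9" --pt "1 0.35 -0.17 0 0 0 -0.9" --pt "1 0.35 -0.17 0 0 0 -0.9"

```text
time: 0.52
tool_pos: [0.3025, -0.4864, 0.2307]
tool_rot: [-0.001, 0.929, 0.371, 0.001]
contact_force: [-0.0, -0.4, -0.7]
gripper_width: 0.999
```

```bash
python3 -c "
from h import *
go([.511,-.2835,.21],93.3)"
```

```text
t 0.52 pos [ 0.3025 -0.4864  0.2307] F [-0.  -0.4 -0.7] w 0.999 j6 -0.33
shift [ 0.7272 -0.0092  0.0536] turn [ 5.0000e-04 -5.4000e-03 -1.7383e+00]
```

Emit:
carry_out --pt "0.8 0.36 0 0 0 0 -0.87" --pt "0.6 0.36 0 0 0 0 -0.87" --pt "0.47 0.36 0 0 0 0 -0.87" --pt "0.47 0.36 0 0 0 0 -0.87" --pt "0.47 0.36 0 0 0 0 -0.87" --pt "0.47 0.36 0 0 0 0 -0.87"

```text
time: 1.02
tool_pos: [0.4045, -0.3915, 0.2309]
tool_rot: [-0.0, 0.829, 0.559, -0.0]
contact_force: [0.3, 0.3, -0.3]
gripper_width: 0.478
```

```bash
python3 -c "
from h import *
go([.511,-.2835,.21],93.3)"
```

```text
t 1.02 pos [ 0.4045 -0.3915  0.2309] F [ 0.3  0.3 -0.3] w 0.478 j6 -0.52
shift [0.3501 0.1458 0.0519] turn [-2.000e-03  2.000e-04 -8.825e-01]
```

Emit:
carry_out --pt "0.47 0.35 0.146 0 0 0 -0.883" --pt "0.47 0.35 0.146 0 0 0 -0.883" --pt "0.47 0.35 0.146 0 0 0 -0.883" --pt "0.47 0.35 0.146 0 0 0 -0.883" --pt "0.47 0.35 0.146 0 0 0 -0.883" --pt "0.47 0.35 0.146 0 0 0 -0.883" --pt "0.47 0.35 0.146 0 0 0 -0.883" --pt "0.47 0.35 0.146 0 0 0 -0.883"

```text
time: 1.68
tool_pos: [0.5099, -0.2855, 0.2311]
tool_rot: [-0.0, 0.688, 0.726, -0.0]
contact_force: [-0.1, -0.4, 0.1]
gripper_width: 0.473
```

Run:
```python
from h import *
import cv2
go([.511,-.2835,.15],93.3)
a=manip.grab_frame("scene")[190:380,90:330];b=manip.grab_frame("top")[150:340,400:640]
im=np.hstack([cv2.resize(x,None,fx=1.66,fy=1.66) for x in(a,b)])
cv2.imwrite("pics/above.png",im[:,:,::-1])
```

```text
t 1.68 pos [ 0.5099 -0.2855  0.2311] F [-0.1 -0.4  0.1] w 0.473 j6 -0.69
shift [0.005  0.0032 0.2027] turn [-0.0013  0.0004 -0.0071]
```

View pics/above.png

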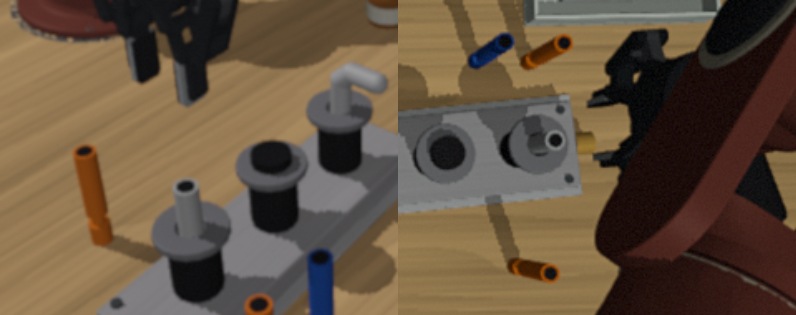

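The fingers hover near the tube: the tip midpoint is at about (189,241) in the scene view and (522,228) in the top view. I'll compare these with the projected TCP.

Run:
```python
from h import *
for z in(.231,.236,.241): print(proj("scene",[.5099,-.2855,z]),proj("top",[.5099,-.2855,z]))
print(tri((521.7,228.5),(189,241)))
```

```text
[192.3 244.6] [521.1 228.9]
[191.8 241.2] [522.6 228.5]
[191.3 237.8] [524.2 228.1]
[ 0.5086 -0.286   0.2356]
```

Emit:
carry_out --pt "0.47 0.005 0.003 0.1 0 0 -0.007" --pt "0.47 0.005 0.003 0.18 0 0 -0.007" --pt "0.47 0.005 0.003 0.25 0 0 -0.007" --pt "0.47 0.005 0.003 0.3 0 0 -0.007" --pt "0.47 0.005 0.003 0.31 0 0 -0.007" --pt "0.47 0.005 0.003 0.31 0 0 -0.007"

```text
time: 2.28
tool_pos: [0.5105, -0.2817, 0.1054]
tool_rot: [-0.002, 0.686, 0.728, -0.0]
contact_force: [0.3, -0.3, 0.1]
gripper_width: 0.469
```

Run:
```python
from h import *
import cv2
go([.511,-.2835,.085],93.3)
a=manip.grab_frame("scene")[220:380,90:330]
cv2.imwrite("pics/down.png",cv2.resize(a,None,fx=2.5,fy=2.5)[:,:,::-1])
```

```text
t 2.28 pos [ 0.5105 -0.2817  0.1054] F [ 0.3 -0.3  0.1] w 0.469 j6 -0.69
shift [-0.0046  0.001   0.0511] turn [-0.0061 -0.0048  0.0039]
```

View pics/down.png

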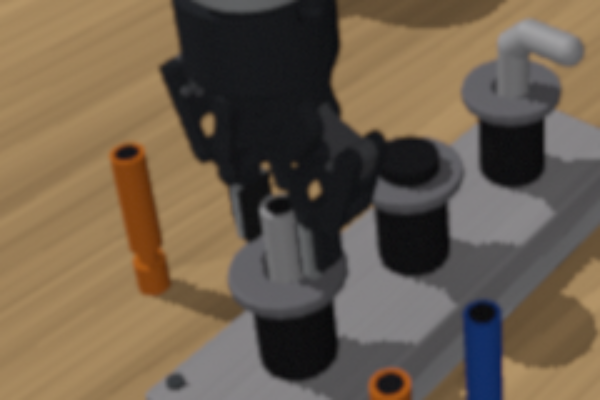

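The fingers straddle the tube just above the ring, and the tube is centred between them at about (282,235) in the crop. Next I press slowly and watch the force.

Emit:
carry_out --pt "0.47 0 0 0.015 0 0 0" --pt "0.47 0 0 0.025 0 0 0" --pt "0.47 0 0 0.035 0 0 0" --pt "0.47 0 0 0.035 0 0 0"

```text
time: 2.67
tool_pos: [0.5127, -0.2824, 0.0939]
tool_rot: [0.001, 0.685, 0.728, 0.0]
contact_force: [-0.1, -0.7, 0.4]
gripper_width: 0.468
```

Emit:
carry_out --pt "0.47 0 0 0.006 0 0 0" --pt "0.47 0 0 0.012 0 0 0" --pt "0.47 0 0 0.012 0 0 0"

```text
time: 2.92
tool_pos: [0.5126, -0.2823, 0.0889]
tool_rot: [0.001, 0.685, 0.728, 0.0]
contact_force: [1.0, -1.2, 2.5]
gripper_width: 0.469
```

Emit:
carry_out --pt "0.47 0 0 0.005 0 0 0" --pt "0.47 0 0 0.01 0 0 0" --pt "0.47 0 0 0.01 0 0 0"

```text
time: 3.17
tool_pos: [0.5127, -0.2823, 0.0874]
tool_rot: [0.0, 0.685, 0.728, -0.0]
contact_force: [-6.0, 3.1, 16.1]
gripper_width: 0.471
```

Emit:
carry_out --pt "0.47 0 0 0.004 0 0 0" --pt "0.47 0 0 0.007 0 0 0" --pt "0.47 0 0 0.007 0 0 0"

```text
time: 3.42
tool_pos: [0.5128, -0.2824, 0.0872]
tool_rot: [-0.0, 0.685, 0.728, -0.0]
contact_force: [-11.2, 6.4, 28.5]
gripper_width: 0.472
```

Run:
```python
from h import *
import cv2
go([.511,-.2835,.085],93.3); print(manip.state()["ft_torque"].round(2))
b=manip.grab_frame("scene"); a=cv2.imread("pics/scene0.png")[:,:,::-1]
f=lambda x:cv2.convertScaleAbs(cv2.resize(x[280:380,165:245],None,fx=5,fy=5,interpolation=cv2.INTER_CUBIC),alpha=1.6,beta=15)
im=np.hstack([f(a),f(b)])
for r in range(0,500,50): im[r]=[0,200,0]
cv2.imwrite("pics/press.png",im[:,:,::-1])
```

```text
t 3.42 pos [ 0.5128 -0.2824  0.0872] F [-11.2   6.4  28.5] w 0.472 j6 -0.69
shift [-0.0025 -0.0047  0.0056] turn [-0.0008  0.0007  0.0076]
[ 1.22  2.   -0.02]
```

View pics/press.png

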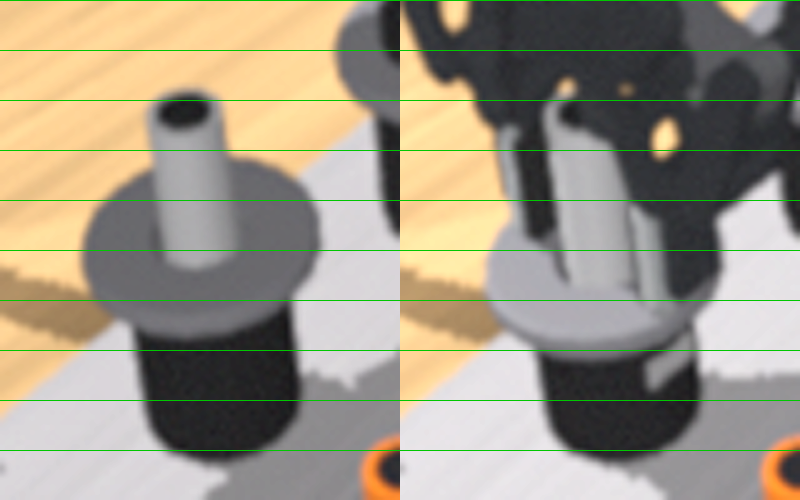

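The ring has dropped about 4.5 px (about 8 mm) onto its stop, and the force rising at constant z agrees. The tube is still seated. Now I raise slightly and close.

Emit:
carry_out --pt "0.47 0 0 -0.015 0 0 0" --pt "0.47 0 0 -0.027 0 0 0" --pt "0.47 0 0 -0.027 0 0 0"

```text
time: 3.72
tool_pos: [0.5123, -0.2819, 0.0929]
tool_rot: [0.0, 0.685, 0.728, 0.0]
contact_force: [-0.1, -0.2, 0.2]
gripper_width: 0.472
```

Emit:
carry_out --pt "0.38 0 0 0 0 0 0" --pt "0.3 0 0 0 0 0 0" --pt "0.2 0 0 0 0 0 0" --pt "0.1 0 0 0 0 0 0" --pt "0.0 0 0 0 0 0 0" --pt "0.0 0 0 0 0 0 0" --pt "0.0 0 0 0 0 0 0" --pt "0.0 0 0 0 0 0 0"

```text
time: 4.38
tool_pos: [0.5113, -0.2816, 0.0917]
tool_rot: [-0.001, 0.685, 0.728, -0.0]
contact_force: [-1.7, 0.7, -2.4]
gripper_width: 0.225
```

Emit:
carry_out --pt "0 0 0 -0.01 0 0 0" --pt "0 0 0 -0.03 0 0 0" --pt "0 0 0 -0.05 0 0 0" --pt "0 0 0 -0.05 0 0 0"

```text
time: 4.72
tool_pos: [0.5118, -0.2819, 0.1147]
tool_rot: [-0.0, 0.685, 0.728, -0.0]
contact_force: [-6.2, 1.8, 3.4]
gripper_width: 0.221
```

Emit:
carry_out --pt "0 0 0 -0.03 0 0 0" --pt "0 0 0 -0.06 0 0 0" --pt "0 0 0 -0.1 0 0 0" --pt "0 0 0 -0.15 0 0 0" --pt "0 0 0 -0.2 0 0 0" --pt "0 0 0 -0.25 0 0 0" --pt "0 0 0 -0.27 0 0 0" --pt "0 0 0 -0.27 0 0 0"

```text
time: 5.38
tool_pos: [0.5143, -0.2832, 0.2258]
tool_rot: [0.005, 0.685, 0.728, 0.001]
contact_force: [0.1, 0.3, -0.3]
gripper_width: 0.216
```

Run:
```python
from h import *
import cv2
go([.558,.2545,.23],93.3)
cv2.imwrite("pics/lift.png",manip.grab_frame("scene")[:,:,::-1])
```

```text
t 5.38 pos [ 0.5143 -0.2832  0.2258] F [ 0.1  0.3 -0.3] w 0.216 j6 -0.69
shift [ 1.3349  0.1912 -0.0165] turn [0.0151 0.0112 0.0071]
```

View pics/lift.png

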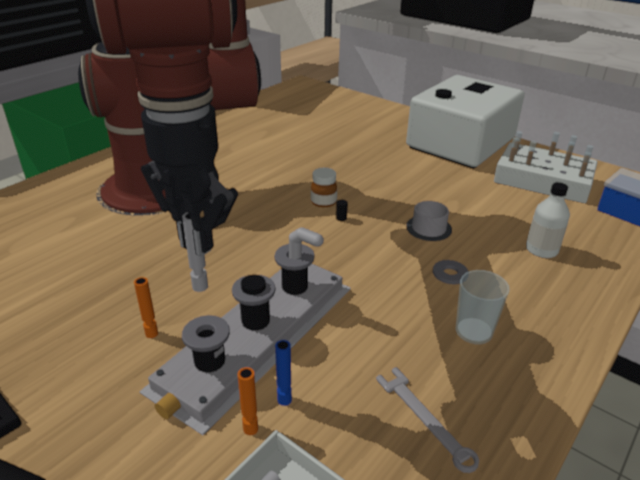

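The tube is held and clear of the fitting, with its lower end at about (200,288). The ring is still down, and the spout tube is untouched at (294,262). I'll check the tube's lower end height before crossing over the spout.

Run:
```python
from h import *
for z in(.15,.16,.17,.18): print(z,proj("scene",[.513,-.283,z]), proj("scene",[.513,-.283,z+.105]))
```

```text
0.15 [202.5 296.3] [193.4 228. ]
0.16 [201.7 290.2] [192.4 220.9]
0.17 [200.9 284.1] [191.5 213.6]
0.18 [200.1 277.9] [190.5 206.2]
```

Emit:
carry_out --pt "0 0 0 -0.05 0 0 0" --pt "0 0 0 -0.1 0 0 0" --pt "0 0 0 -0.14 0 0 0" --pt "0 0 0 -0.15 0 0 0" --pt "0 0 0 -0.15 0 0 0"

```text
time: 5.85
tool_pos: [0.5125, -0.2821, 0.281]
tool_rot: [0.001, 0.685, 0.728, 0.0]
contact_force: [0.2, -0.0, -0.7]
gripper_width: 0.216
```

Run:
```python
from h import *
go([.558,.2545,.285],93.3)
```

```text
t 5.85 pos [ 0.5125 -0.2821  0.281 ] F [ 0.2 -0.  -0.7] w 0.216 j6 -0.69
shift [ 1.3319  0.1955 -0.011 ] turn [0.0025 0.0017 0.0069]
```

Emit:
carry_out --pt "0 0.05 0.01 0 0 0 0" --pt "0 0.13 0.02 0 0 0 0" --pt "0 0.22 0.03 0 0 0 0" --pt "0 0.31 0.05 0 0 0 0" --pt "0 0.4 0.06 0 0 0 0" --pt "0 0.49 0.075 0 0 0 0" --pt "0 0.58 0.09 0 0 0 0" --pt "0 0.665 0.098 0 0 0 0"

```text
time: 6.52
tool_pos: [0.5341, -0.0119, 0.2778]
tool_rot: [-0.002, 0.685, 0.728, -0.001]
contact_force: [0.2, 0.6, -0.7]
gripper_width: 0.216
```

Emit:
carry_out --pt "0 0.09 0.01 0 0 0 0" --pt "0 0.18 0.03 0 0 0 0" --pt "0 0.27 0.04 0 0 0 0" --pt "0 0.36 0.055 0 0 0 0" --pt "0 0.45 0.07 0 0 0 0" --pt "0 0.54 0.08 0 0 0 0" --pt "0 0.6 0.09 0 0 0 0" --pt "0 0.65 0.095 0 0 0 0"

```text
time: 7.18
tool_pos: [0.556, 0.25, 0.2774]
tool_rot: [-0.001, 0.685, 0.729, -0.002]
contact_force: [0.3, -0.6, -0.6]
gripper_width: 0.215
```

Emit:
carry_out --pt "0 0 0 0.01 0 0 0" --pt "0 0 0 0.01 0 0 0"

```text
time: 7.35
tool_pos: [0.5558, 0.2483, 0.273]
tool_rot: [-0.001, 0.685, 0.729, -0.002]
contact_force: [-0.1, -0.6, -1.0]
gripper_width: 0.223
```

Run:
```python
from h import *
import cv2
go([.558,.2545,.12],93.3)
cv2.imwrite("pics/cup.png",np.hstack([cv2.resize(manip.grab_frame(n)[y:y+240,x:x+220],None,fx=1.8,fy=1.8) for n,x,y in(("scene",330,40),("top",80,100))])[:,:,::-1])
```

```text
t 7.35 pos [0.5558 0.2483 0.273 ] F [-0.1 -0.6 -1. ] w 0.223 j6 0.24
shift [0.0156 0.0083 0.3825] turn [-0.0097  0.003   0.0106]
```

View pics/cup.png

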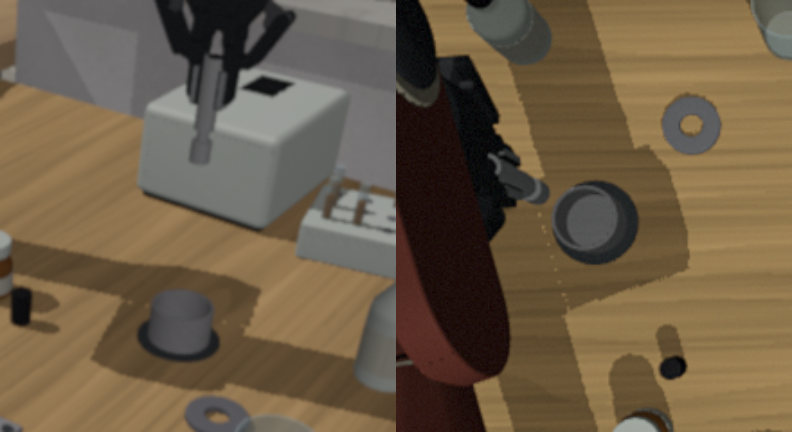

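Run:
```python
from h import *
print(tri((160,207),(441,127)), proj("top",[.5565,.249,.216]),proj("scene",[.5565,.249,.216]))
```

```text
[0.5569 0.2424 0.2215] [156.4 207.5] [441.8 128.8]
```

Emit:
carry_out --pt "0 0.014 0.006 0.07 0 0 0" --pt "0 0.014 0.006 0.14 0 0 0" --pt "0 0.014 0.006 0.2 0 0 0" --pt "0 0.014 0.006 0.25 0 0 0" --pt "0 0.014 0.006 0.28 0 0 0" --pt "0 0.014 0.006 0.3 0 0 0" --pt "0 0.014 0.006 0.3 0 0 0"

```text
time: 8.03
tool_pos: [0.5583, 0.2525, 0.1546]
tool_rot: [-0.001, 0.686, 0.728, -0.001]
contact_force: [-1.7, 0.2, -1.1]
gripper_width: 0.22
```

Run:
```python
from h import *
import cv2
go([.558,.2545,.065],93.3)
cv2.imwrite("pics/cup2.png",np.hstack([cv2.resize(manip.grab_frame(n)[y:y+130,x:x+130],None,fx=3,fy=3) for n,x,y in(("scene",360,120),("top",120,150))])[:,:,::-1])
```

```text
t 8.03 pos [0.5583 0.2525 0.1546] F [-1.7  0.2 -1.1] w 0.22 j6 0.24
shift [5.100e-03 2.000e-04 2.239e-01] turn [-0.0061  0.0017  0.0046]
```

View pics/cup2.png

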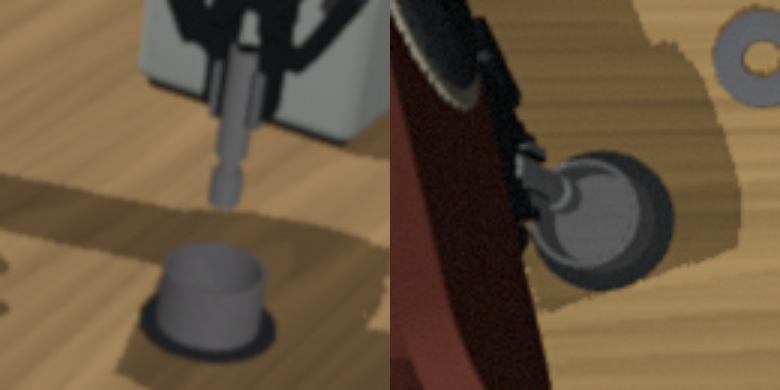

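The lower end is now above the cup, at about (435,185) in the scene view and (179,213) in the top view. I'll check its position, then lower in stages.

Run:
```python
from h import *
print(tri((179,211.5),(435,185)), proj("top",[.5583,.2525,.0966]),proj("scene",[.5583,.2525,.0966]))
```

```text
[0.5641 0.2457 0.1059] [177.7 217.1] [435.  186.7]
```

Emit:
carry_out --pt "0 0.005 0 0.05 0 0 0" --pt "0 0.005 0 0.1 0 0 0" --pt "0 0.005 0 0.14 0 0 0" --pt "0 0.005 0 0.17 0 0 0" --pt "0 0.005 0 0.19 0 0 0" --pt "0 0.005 0 0.2 0 0 0" --pt "0 0.005 0 0.2 0 0 0"

```text
time: 8.72
tool_pos: [0.5591, 0.2556, 0.0764]
tool_rot: [-0.0, 0.685, 0.728, -0.0]
contact_force: [0.1, 0.0, -0.5]
gripper_width: 0.217
```

Emit:
carry_out --pt "0 0 0 0.008 0 0 0" --pt "0 0 0 0.016 0 0 0" --pt "0 0 0 0.022 0 0 0" --pt "0 0 0 0.022 0 0 0"

```text
time: 9.05
tool_pos: [0.5589, 0.2556, 0.0675]
tool_rot: [-0.0, 0.685, 0.728, -0.0]
contact_force: [-0.2, -0.4, -1.0]
gripper_width: 0.218
```

Emit:
carry_out --pt "0 0 0 0.004 0 0 0" --pt "0 0 0 0.008 0 0 0" --pt "0 0 0 0.008 0 0 0"

```text
time: 9.3
tool_pos: [0.5589, 0.2556, 0.0642]
tool_rot: [-0.0, 0.685, 0.728, -0.0]
contact_force: [-0.2, -0.5, -0.9]
gripper_width: 0.214
```

Emit:
carry_out --pt "0 0 0 0.004 0 0 0" --pt "0 0 0 0.006 0 0 0" --pt "0 0 0 0.006 0 0 0"

```text
time: 9.55
tool_pos: [0.5591, 0.2557, 0.0623]
tool_rot: [0.0, 0.685, 0.728, 0.0]
contact_force: [0.0, -0.4, 0.7]
gripper_width: 0.217
```

Run:
```python
from h import *
import cv2
go([.558,.2545,.065],93.3)
cv2.imwrite("pics/cup3.png",np.hstack([cv2.resize(manip.grab_frame(n)[y:y+130,x:x+130],None,fx=3,fy=3) for n,x,y in(("scene",360,130),("top",120,150))])[:,:,::-1])
```

```text
t 9.55 pos [0.5591 0.2557 0.0623] F [ 0.  -0.4  0.7] w 0.217 j6 0.25
shift [-0.0027 -0.003  -0.0067] turn [ 0.0002 -0.0001  0.0069]
```

View pics/cup3.png

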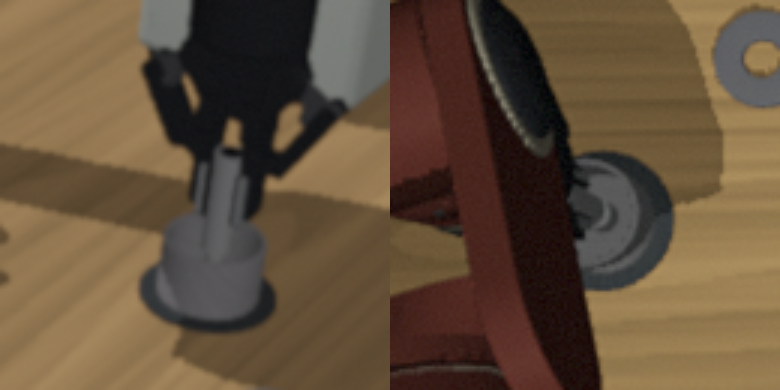

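The tube is inside the cup at crop (222,230), near its middle. The vertical force is beginning to turn positive, so I take a touch more and then release.

Emit:
carry_out --pt "0 0 0 0.003 0 0 0" --pt "0 0 0 0.003 0 0 0"

```text
time: 9.82
tool_pos: [0.5593, 0.2558, 0.0623]
tool_rot: [0.0, 0.685, 0.728, 0.0]
contact_force: [-3.3, -1.0, 6.7]
gripper_width: 0.22
```

Emit:
carry_out --pt "0.25 0 0 0 0 0 0" --pt "0.3 0 0 0 0 0 0" --pt "0.35 0 0 0 0 0 0" --pt "0.45 0 0 0 0 0 0" --pt "0.6 0 0 0 0 0 0" --pt "0.8 0 0 0 0 0 0" --pt "0.9 0 0 0 0 0 0" --pt "0.9 0 0 0 0 0 0"

```text
time: 10.48
tool_pos: [0.559, 0.2556, 0.0608]
tool_rot: [-0.0, 0.685, 0.728, -0.0]
contact_force: [-0.8, 0.1, 0.4]
gripper_width: 0.897
```

Emit:
carry_out --pt "0.9 0 0 -0.02 0 0 0" --pt "0.9 0 0 -0.06 0 0 0" --pt "0.9 0 0 -0.12 0 0 0" --pt "0.9 0 0 -0.2 0 0 0" --pt "0.9 0 0 -0.28 0 0 0" --pt "0.9 0 0 -0.36 0 0 0" --pt "0.9 0 0 -0.4 0 0 0" --pt "0.9 0 0 -0.4 0 0 0"

```text
time: 11.15
tool_pos: [0.5617, 0.2565, 0.2281]
tool_rot: [0.003, 0.685, 0.728, 0.005]
contact_force: [-0.0, 0.0, 0.1]
gripper_width: 0.899
```

Run:
```python
from h import *
import cv2
go([.558,.2545,.065],93.3)
cv2.imwrite("pics/end.png",manip.grab_frame("scene")[:,:,::-1])
```

```text
t 11.15 pos [0.5617 0.2565 0.2281] F [-0.   0.   0.1] w 0.899 j6 0.25
shift [-0.0055 -0.014   0.4077] turn [ 0.0212 -0.0054  0.0069]
```

View pics/end.png

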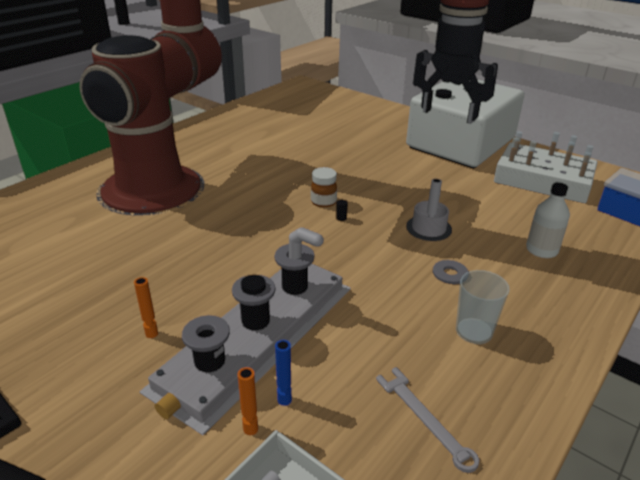

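The tube stands upright in the cup at (435,205), the spout tube is in place, and the gripper is clear. I let the arm settle, then hand in.

Emit:
carry_out --pt "0.9 0 0 0 0 0 0" --pt "0.9 0 0 0 0 0 0" --pt "0.9 0 0 0 0 0 0"

```text
time: 11.45
tool_pos: [0.5579, 0.2553, 0.2185]
tool_rot: [-0.001, 0.685, 0.728, -0.002]
contact_force: [-0.2, 0.1, -0.4]
gripper_width: 0.901
```

Run:
```python
from h import *
print(proj("scene",[.558,.2545,.11]), manip.state()["contact_force"].round(1), manip.job_done())
```

```text
the job is handed in; nothing more can be done
[436.3 180.1] [-0.2  0.1 -0.4] None
```

The straight tube is standing upright in the short steel cup, and I handed the job in at about 11.5 s. No verdict was reported.

- **Release ring:** I pressed it to its hard stop with the fingertips. The force rose to about 28 N with no further travel, and the picture showed a drop of about 8 mm.
- **Tube:** I raised the tips slightly, closed on the tube and pulled it straight up and out. The ring looked still down afterwards. I carried the tube over the spout and lowered it until it met the cup floor at about 7 N. Then I opened the fingers and backed off.
- **Last checks:** The tube's top was at about (435,182) in the picture, against (436,180) expected for a tube standing on the cup floor. The tool force was about 0, the gripper was well clear, and the spout tube looked unmoved.
- **Disagreements:** Above the cup, two camera estimates of the tube's lower end came out 7–12 mm off the position worked out from the arm, because the lower end was partly hidden in the top view. I relied on the arm position, and the final picture agreed with it. The measured tool position also wandered by 1–2 mm between readings.

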